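Tighten the slab clamp with the click wrench

ROBOT

A 6-joint arm with a two-finger parallel gripper is mounted at the origin on the work surface. World frame = base frame: x ahead of the robot, y to its left, z up, the work surface at z = 0. Lengths are in mm, angles in rad, forces in N, time in s.
With the tool pointing down it reaches from about 325 to 900 mm from the base axis. Payload 6.1 kg.
Tool frame: the origin (TCP) lies at the very end of the fingers, on their centre line; the grasp point (between the pads) lies 19 mm behind it; z points along the fingers, y is the line along which they close (so a half turn about z gives the same grasp; the last joint's range is limited). The gripper opens to 87 mm and grips with 3 to 60 N. Pads are 19 mm wide; open, the fingers measure 117 mm over their backs; the gripper's body (75 mm by 190 mm) begins 51 mm behind the grasp point.
Start: joints at [-1.231, 0.22, 1.526, -0, 1.395, -0.126], TCP at [280.703, -558.41, 222.538] pointing down, gripper open.
Joint ranges: [-2.98, 2.98], [-0.91, 2.08], [0.09, 2.57], [-1.24, 4.39], [0.2, 2.65], [-2.68, 2.68]. Speed limits (rad/s): [2.57, 2.57, 3.01, 3.14, 3.14, 3.14].

INTERFACE

Orientations are given as a unit quaternion [x, y, z, w].
In Python, from bench import sense, read_camera, camera_model, hand_in gives the robot as it stands. The module is installed in compiled form; this text tells all that it offers.
- The arm moves only by the shell command python3 -m handwheel 'ROWS' [FORCE]. ROWS is JSON, a list that holds one entry, the list of rows, each a list of 7 numbers: the turn, a rotation vector about the world's x, y, z in units of 4 degrees (1.0 is 4 degrees), then the shift along the world's x, y, z in units of 0.02 m (1.0 is 0.02 m), then the closure, from 0 (fully open) to 1 (shut). In form: [[[ax, ay, az, tx, ty, tz, hand], ...]]. A call has 1 to 12 rows; each row shifts and turns the commanded pose from where the row before left it; what a row does not reach is not made up. A row lasts 1/12 s, in which the tool goes at most 41.7 mm and 7.16 degrees, less where a joint would pass 70% of its speed; a pose out of reach is approached as far as the arm can. A call with a number of a shift or a turn outside -1 to 1 is refused whole. A call with a gripper value outside its range is refused whole. The fingers move at their own pace and stop on an object; FORCE is the grip in N (left out, the last holds). Time passes only in rows, so rows that do not move let the fingers close. It gives the time, the measured TCP pose, the force, the opening and the grip force at its end, in the units of the state.
- sense(): the state, without advancing time (a new reading comes with each control period).
- read_camera(name): name is "scene" or "top"; returns (picture, depth): 400x640x3 uint8, red, green, blue; 400x640 float32, mm along the optical axis (not along the pixel's ray), 0 where there is no reading.
- camera_model(name): a dict with "K" (3x3 intrinsics, pixels), "R" (3x3) and "t" (3): a world point X has camera coordinates R X + t. Camera axes: x right, y down, z forward; pixel columns grow to the right and rows downward; lengths in mm; the calibration is good to about 2 mm. A picture is of the moment at which its call begins. camera_model takes no time and is no camera call.
- hand_in(): hands the job in; it is judged then, once.
The state is a dict: "time_s": time; "joints": joint angles; "qd": joint speeds; "joint_efforts": joint torques, N m; "eef_pos": TCP position; "orientation": TCP orientation; "force": force on the tool from outside, world axes, zero at the start; "torque": the same for the moment, N m; "width": opening from 0.0 (shut) to 1.0 (fully open); "grip_force": force on a finger pad.
Only numpy, scipy, OpenCV 4.12 (cv2) and the standard library are available. Lean on these libraries where they do the work, as an engineer would, in place of code of your own. Each camera call takes 0.05 s, during which the arm holds its last target. There are 200 camera calls.

TASK

The strap clamp that holds the limestone slab is still loose: take the click wrench from its rubber mat, seat its square socket fully down on the clamp's brass bolt, and turn it clockwise (seen from above) until the wrench clicks, stopping at once when it gives and never pushing its joint on towards its end stop. Do not force the wrench on or off the bolt or fold its joint off the bolt; then ease off without slackening the bolt, lift it away and lay it back flat and lengthways in the middle of the mat, let go, and leave the other tools alone.

Things in the scene. Friction and masses are not known exactly. Their poses are not given: they have to be found in the camera images.
- bolt_seat (a point): centre of the top of the steel flange (52 mm across) under the brass bolt head, on the bolt's upright axis, 70 mm above the bench. The head is 28 mm square, rises 18 mm above this point, then ends in a cone 10 mm high. x and y lie along the head's sides and turn with it. Clockwise from above it runs on easily (0.25 N m) for an unseen 0.2 to 0.8 rad, then stops dead.
- clamp: the fixed clamp and slab. Origin on the bench under the bolt. Blue strap along x, 46 mm wide, from -100 to +76 mm, its top 8 mm below the bolt seat; wooden heel block under its -x end; pale limestone slab 50 mm high, from x = 40 to 213 mm and y = -90 to 150 mm. The seated wrench swings above them. Let go while seated, the wrench droops, and it jams if pulled off tilted or under side load.
- wrench: click wrench, about 0.5 kg. Origin: centre of the socket's underside; x from handle to head (the handle runs along -x), z up. Socket: 31 mm square hole right through, sides along x and y, 20 mm deep, in a head 60 mm wide, 28 mm high. Seated, the origin lies on bolt_seat; it fits at any of four headings a quarter turn apart, with 1.5 mm room each side and 0.1 rad play each way.
- wrench_grip (a point): centre of the handle's best grip, 120 mm from the socket's axis (at -120 mm along the wrench's x), near the balance point, 13 mm above the wrench's underside. The black handle is a straight flat-sided bar 18 mm wide and 26 mm high, 70 to 270 mm from the socket's axis, its underside level with the socket's. Axes as wrench.
- click (a joint): the wrench's breakaway hinge (rad), upright on the socket's axis: how far the handle has turned clockwise past the socket. 0 at rest, end stop 0.40, folds this way only. Rigid up to 1.2 N m (10 N at the grip point), then gives and folds on at that same steady load; a spring returns it when eased. Past 0.08 it has clicked; beyond 0.26 the bolt is overloaded.
- bolt (a joint): angle of the clamp bolt (rad), growing as it is turned clockwise (tightened). Its zero is arbitrary and the angle at which it comes tight is not marked: it is tight where it stops dead and the wrench gives.
- mat: dark green rubber mat fixed to the bench, 360 x 130 mm and 6 mm thick; the wrench lies on it lengthways. Origin at the centre of its underside; x along its length, in the direction in which the wrench's head lies at the start.
- mallet: round pale wooden carver's mallet standing on its head, 104 mm across and 255 mm tall; a bystander to be left alone. Origin under it at its middle
- chisel_a: dark steel stone chisel lying flat, about 230 mm long, 14 mm thick; a bystander to be left alone. Origin under it at its middle
- chisel_b: second dark steel stone chisel lying flat, about 210 mm long, 14 mm thick; a bystander to be left alone. Origin under it at its middle
- brush: bench brush with black bristles and a wooden handle, about 225 mm long, 34 mm high; a bystander to be left alone. Origin under it at its middle
- offcut: small pale limestone offcut, 60 x 50 x 35 mm; a bystander to be left alone. Origin under it at its middle
- tin: green tin, 60 mm across, 65 mm high; a bystander to be left alone. Origin under it at its middle

How it is judged (in metres and radians):
On the way, in this order (a step that is already met when the one before it is completed fails the run):
1. the socket is seated fully down on the bolt (horizontal distance between wrench and bolt_seat below 0.006 m and z of wrench in the frame of bolt_seat below 0.005 m and value of joint click below 0.05 rad), for 0.2 s.
2. the wrench, seated on the bolt, clicks (joint past 0.08 rad) (horizontal distance between wrench and bolt_seat below 0.006 m and z of wrench in the frame of bolt_seat below 0.005 m and value of joint click above 0.08 rad), for 0.05 s.
At the end, for the whole second after the job is handed in: The bolt is still tight (turned back under 0.1 rad); the wrench lies flat (0.1 rad), still and released on the mat, its grip point within 60 mm of the mat's centre lengthways and 40 mm crossways, along the mat within 0.3 rad either way round, its joint sprung back (below 0.05 rad) (value of joint bolt above 0.65 rad and value of joint click below 0.05 rad and angle between wrench's own z axis and vertical below 0.1 rad and linear speed of wrench below 0.02 m/s and z of wrench_grip in the frame of mat between 0.012 and 0.026 m and x of wrench_grip in the frame of mat between -0.06 and 0.06 m and y of wrench_grip in the frame of mat between -0.04 and 0.04 m and angle between the x axis of wrench and the x axis of mat, either way round below 0.3 rad); the robot touches nothing.
It fails at once if the wrench is forced on the clamp or its bolt (over 80 N between them) (contact force between wrench and clamp above 80 N).
It fails at once if the wrench's joint is pushed far past the click (beyond 0.26 rad): bolt overloaded (value of joint click above 0.26 rad).
It fails at once if the wrench's joint is folded (past 0.08 rad) while it is not on the bolt (value of joint click above 0.08 rad and (horizontal distance between wrench and bolt_seat above 0.012 m or z of wrench in the frame of bolt_seat above 0.015 m)).
It fails at once if a bystander (mallet, chisel, brush, offcut or tin) is moved by more than 30 mm (distance of any of mallet, chisel_a, chisel_b, brush, offcut, tin from where it was at the start of the episode above 0.03 m).
It also fails if it takes over 67 s, if anything falls off the work surface, if the arm or the gripper's body presses on something with over 40 N, if the wrist force passes 120 N, or if a joint passes its speed limit or range.

## Working session

There is one attempt and no reset: what is moved stays moved. The work goes in short steps, Python scripts to look and compute and a shell command to move; the robot and the scene stay as the last step left them, time stands still between calls to the robot, and variables do not carry over. Pictures are saved under pics/ and viewed, at most 10 in all, crops included, and the job is handed in when it is done.

```bash
mkdir -p pics
python3 - <<'E'
from bench import *
import cv2,numpy as np
for n in("top","scene"):
    p,d=read_camera(n); cv2.imwrite(f"pics/{n}0.png",p[:,:,::-1]); np.save(n+"_d0.npy",d);np.save(n+"_p0.npy",p)
    print(n,camera_model(n))
print(sense())
E
```

```text
top {'K': array([[395.68677105,   0.        , 321.92672616],
       [  0.        , 395.68677105, 198.41766391],
       [  0.        ,   0.        ,   1.        ]]), 'R': array([[-0.01485602, -0.99986496, -0.00702526],
       [-0.99871275,  0.01517896, -0.04839883],
       [ 0.04849893,  0.0062972 , -0.99880338]]), 't': array([  51.17930272,  533.20169634, 1220.53875146])}
scene {'K': array([[410.97613789,   0.        , 320.86077067],
       [  0.        , 410.97613789, 198.89162558],
       [  0.        ,   0.        ,   1.        ]]), 'R': array([[-0.84435378,  0.53562876,  0.01298172],
       [ 0.41150387,  0.66382169, -0.62450406],
       [-0.34311989, -0.52196034, -0.78091366]]), 't': array([ 432.44698288, -198.89400408, 1599.40863697])}
{'time_s': 0.1, 'joints': array([-1.23109881e+00,  2.21177982e-01,  1.52748635e+00, -1.98007447e-05,
        1.39467773e+00, -1.26095463e-01]), 'qd': array([ 0.00042196, -0.00366675, -0.00241282,  0.00036705, -0.0011085 ,
        0.00016219]), 'joint_efforts': array([ 1.85175057e-03, -4.95943415e+01, -3.88519979e+01,  7.00598722e-02,
        5.15547954e-02, -3.75996126e-05]), 'eef_pos': array([ 280.51564799, -557.89717353,  221.53308598]), 'orientation': array([ 9.73001203e-01,  2.30798384e-01, -1.02932115e-04, -8.68682650e-04]), 'force': array([ 1.01901938,  0.05963177, -0.00468145]), 'torque': array([ 0.01568582, -0.02724876,  0.00293985]), 'grip_force': 0.0, 'width': 0.9975010758920659}
```

View pics/top0.png

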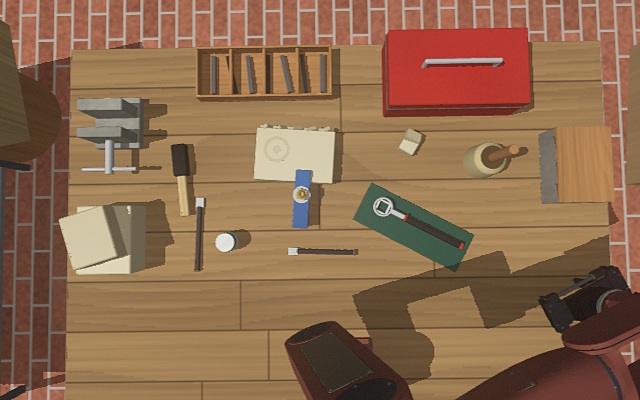

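View pics/scene0.png

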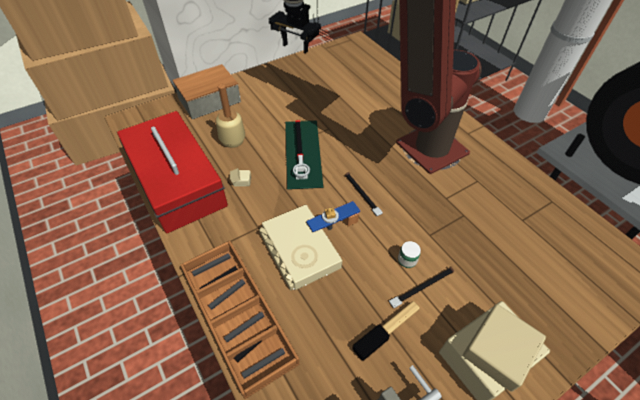

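The top view shows the bolt near pixel (302,195), the strap running from (304,170) to (301,227), the wrench head at (383,207) with its handle end at (463,246), and the mat around (413,227). The scene view shows the same layout, with the bolt at about (330,213) and the wrench head at (301,171).

```bash
cat > h.py <<'E'
import numpy as np,cv2
from bench import *
def world(n,uv,z=None,d=None):
    m=camera_model(n);K,R,t=map(np.array,(m["K"],m["R"],m["t"]))
    uv=np.atleast_2d(np.array(uv,float)); r=np.c_[uv,np.ones(len(uv))]@np.linalg.inv(K).T
    if d is None:
        c=-R.T@t; w=r@R; s=(z-c[2])/w[:,2]; return c+w*s[:,None]
    return (r*np.array(d)[:,None]-t)@R
def rect(n,mask,z):
    ys,xs=np.nonzero(mask); P=world(n,np.c_[xs,ys],z)[:,:2]
    (c,s,a)=cv2.minAreaRect(P.astype(np.float32)); return np.round(c,1),np.round(s,1),round(a,1),len(xs)
def big(m): 
    k,l,st,_=cv2.connectedComponentsWithStats(m.astype(np.uint8)); return l==1+np.argmax(st[1:,4])
E
python3 - <<'E'
from h import *
for n in("top","scene"):
    p=np.load(n+"_p0.npy");d=np.load(n+"_d0.npy"); hsv=cv2.cvtColor(p,cv2.COLOR_RGB2HSV);H,S,V=[hsv[:,:,i].astype(int) for i in range(3)]
    bl=big((H>100)&(H<130)&(S>120)&(V>60)); print(n,"strap",rect(n,bl,62))
    g=(H>65)&(H<95)&(S>70); g=big(g); g=cv2.morphologyEx(g.astype(np.uint8),cv2.MORPH_CLOSE,np.ones((25,25)))
    print("mat",rect(n,g,6))
    yy,xx=np.nonzero(np.ones_like(d)); W=world(n,np.c_[xx,yy],d=d.ravel()); Z=W[:,2].reshape(d.shape)
    inner=cv2.erode(g,np.ones((5,5)))>0
    wr=inner&(Z>20)&(Z<60); X=W.reshape(400,640,3)[wr]; print("wr n",wr.sum(),"matz",np.median(Z[inner&~wr]))
    c,s,vt=np.linalg.svd(X[:,:2]-X[:,:2].mean(0),full_matrices=False); ax=vt[0]; print("axis",ax,np.degrees(np.arctan2(ax[1],ax[0])))
    q=(X[:,:2]-X[:,:2].mean(0))@ax; print("ext",q.min(),q.max(),X.mean(0), np.percentile(X[:,2],[5,50,95]))
    # bolt yellow
    cu,cv=(302,195) if n=="top" else (330,213)
    sub=np.s_[cv-12:cv+13,cu-12:cu+13]
    z=Z[sub];print("bolt z max",z.max()); w=W.reshape(400,640,3)[sub][z>82];print("bolt pts",w.mean(0) if len(w) else None,len(w))
    print("Z\n",np.round(z[::2,::2]).astype(int)) if n=="top" else 0
p=cv2.imread("pics/top0.png"); a=cv2.resize(p[160:235,265:340],(600,600),interpolation=cv2.INTER_CUBIC)
cv2.imwrite("pics/b.png",a)
E
```

```text
top strap (array([486.4, 107.9]), array([41.9, 78.8]), 86.6, 298)
mat (array([ 441.9, -239.7]), array([354.5, 127.1]), 61.8, 4074)
wr n 549 matz 6.870721114854353
axis [-0.45825409 -0.88882123] -117.27450460492217
ext -140.7972682014138 139.99745960959754 [ 444.74966089 -256.29581327   32.65815696] [26.9708396  32.69366053 37.4165376 ]
bolt z max 1245.244121238685
bolt pts [542.06115204 103.19412074 126.75497823] 95
Z
 [[  -1    0   60   65   60   60   65   64   64   62   16   21   25]
 [   2   -1   59   63   62   64   65   63   66   66 1245    2   -7]
 [   2    1   61   62   70   76   70   72   63   62    2    2    3]
 [  -1    5   72   68   92   92   68   69   75   60   -5   -3    3]
 [   3    0   73   69   96   94   98   88   89   69    2   -1   -3]
 [  -1    4   70   88   88   86   93   88   69   69    4   -1    2]
 [  -3    1   69   89   86   86   86   96   70   68    2    1    2]
 [  -1    0   73   89   91   98   95   86   66   74   -2    6    1]
 [  -1    0   69   67   71   69   88   80   70   70    1    0    5]
 [   0   -2   62   69   70   69   71   66   68   61   -5   -1   -2]
 [   0    1   61   59   62   67   58   63   62   60    3   -1    4]
 [   3    0   64   61   62   64   62   64   63   60    3   -1    3]
 [   3    6   64   63   62   60   61   62   60    1    1    2    4]]
scene strap (array([491.8, 112. ]), array([46.7, 85.2]), 86.1, 251)
mat (array([ 443.8, -237.9]), array([356.3, 125.7]), 61.7, 2219)
wr n 329 matz 8.713073134638178
axis [0.46221362 0.88676861] 62.46995931824775
ext -169.35471790948375 109.4849646688473 [ 472.34823921 -212.37193748   33.1077785 ] [23.27292637 33.77201982 38.91461358]
bolt z max 1119.176034384518
bolt pts [565.32833953 130.56493708 130.11540219] 80
```

View pics/b.png

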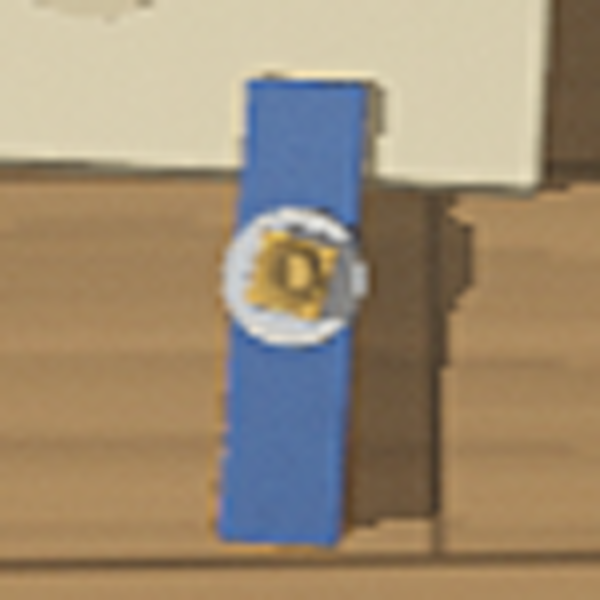

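The crop shows the flange circle centred at about crop (294,277), which is top pixel (301.7,194.6). The brass head is rotated roughly 12° clockwise from the image axes.

Run:
```python
from h import *
for n,(cu,cv) in dict(top=(302,195),scene=(330,213)).items():
    p=np.load(n+"_p0.npy");s=8;o=16
    a=cv2.resize(p[cv-o:cv+o,cu-o:cu+o],None,fx=s,fy=s,interpolation=cv2.INTER_CUBIC)
    hsv=cv2.cvtColor(a,cv2.COLOR_RGB2HSV).astype(int);H,S,V=hsv[...,0],hsv[...,1],hsv[...,2]
    rc=lambda x:np.c_[(x[:,0]+.5)/s-.5+cu-o,(x[:,1]+.5)/s-.5+cv-o]
    br=big((H>12)&(H<32)&(S>110)&(V>90)); ys,xs=np.nonzero(br)
    P=world(n,rc(np.c_[xs,ys]),88)[:,:2]; print(n,"brass",cv2.minAreaRect(P.astype(np.float32)),P.mean(0),len(xs)/64)
    fl=big((S<70)&(V>110)&(np.hypot(*np.mgrid[-128:128,-128:128])<90)|br); ys,xs=np.nonzero(fl)
    P=world(n,rc(np.c_[xs,ys]),70)[:,:2]; print("flange",cv2.minEnclosingCircle(P.astype(np.float32)))
    cv2.imwrite(f"pics/c_{n}.png",a[...,::-1])
    # strap ends
    h=cv2.cvtColor(p,cv2.COLOR_RGB2HSV).astype(int); bl=(h[...,0]>100)&(h[...,0]<130)&(h[...,1]>110)&(h[...,2]>50)
    bl[:cv-60]=0;bl[cv+60:]=0;bl[:,:cu-60]=0;bl[:,cu+60:]=0
    print("strap",rect(n,bl,62))
a=[cv2.resize(cv2.imread(f"pics/c_{n}.png"),(390,390)) for n in("top","scene")]
cv2.imwrite("pics/c.png",np.hstack(a))
# wrench: head silver hole & handle
p=np.load("top_p0.npy");cv2.imwrite("pics/w.png",cv2.resize(p[180:275,350:480][...,::-1],(780,570),interpolation=cv2.INTER_CUBIC))
```

```text
top brass ((538.3357543945312, 137.59278869628906), (23.518779754638672, 83.65032196044922), 89.1414566040039) [536.96125228 138.73988499] 165.0625
flange ((539.366455078125, 141.26812744140625), 43.6043815612793)
strap (array([532.4, 104.8]), array([ 42.3, 172.2]), 85.8, 573)
scene brass ((536.3611450195312, 88.99178314208984), (85.68072509765625, 102.9678955078125), 58.21211624145508) [538.20087311  77.39813984] 482.28125
flange ((525.3514404296875, 72.88594818115234), 64.662353515625)
strap (array([534.9, 107.8]), array([ 50.8, 173.4]), 85.7, 473)
```

View pics/c.png

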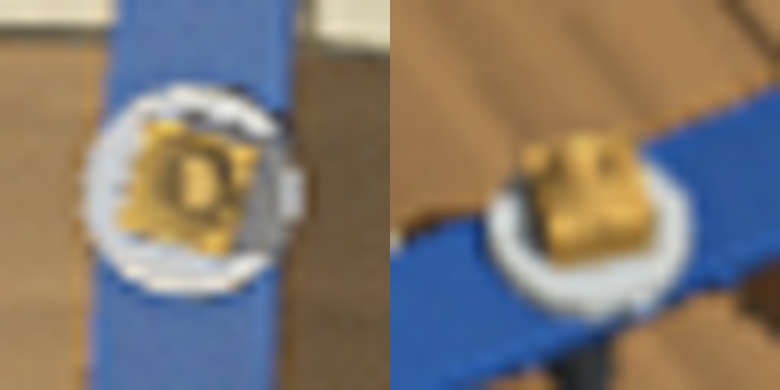

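View pics/w.png

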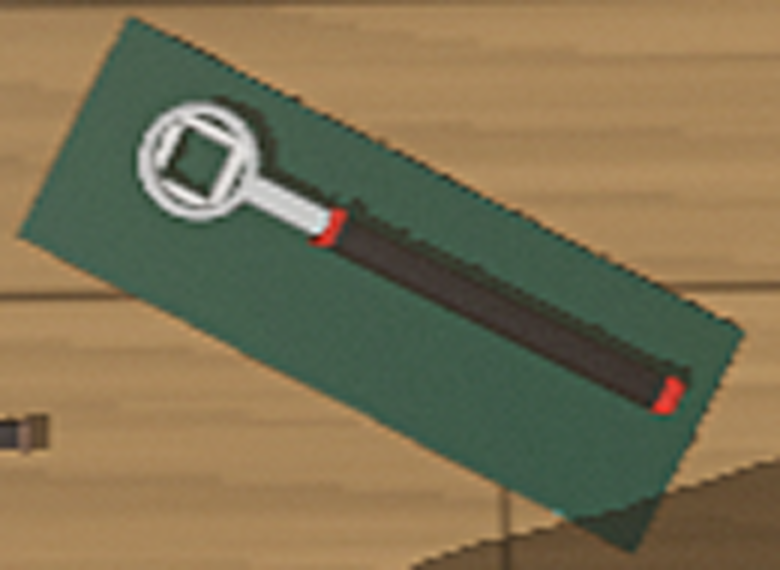

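The crops show the flange centred at crop (187,191) and the brass top face with corners (150,122), (260,150), (228,252) and (122,222). The head circle is centred at (200,160) in the wrench crop, and the handle runs from (328,228) to (668,395).

Run:
```python
from h import *
np.set_printoptions(precision=1,suppress=True)
f=390/32
T=lambda a:(np.array(a)+.5)/f-.5+[286,179]
S=lambda a:(np.array(a)+.5)/f-.5+[314,197]
print("flange",world("top",T([[187,191]]),70),world("scene",S([[200,232]]),70))
c=world("top",T([[150,122],[260,150],[228,252],[122,222]]),88);print("brass",c,c.mean(0))
e=np.roll(c,-1,0)-c;print(np.linalg.norm(e,axis=1),np.degrees(np.arctan2(e[:,1],e[:,0])))
W=lambda a:(np.array(a)+.5)/6-.5+[350,180]
h=world("top",W([[200,160]]),34)[0];a=world("top",W([[328,228],[668,395]]),32)
print("head",h,"handle",a)
for q in(a[0],a[1]): v=h-q;print(np.hypot(*v[:2]),np.degrees(np.arctan2(v[1],v[0])))
m=world("top",W([[128,16],[745,331],[635,551],[18,236]]),6);print("mat",m,m.mean(0))
u=(h-a[1])[:2];u/=np.linalg.norm(u);print("grip",h[:2]-120*u,u)
s=sense();from scipy.spatial.transform import Rotation as Ro
print(Ro.from_quat(s["orientation"]).as_matrix())
# bystander tops
for nm,uv,z in(("chisel end",(289,251),14),("chisel e2",(357,252),14),("mallet",(486,159),60),("mallet top",(512,152),255),("tin",(226,242),65),("offcut",(411,142),35)):print(nm,world("top",[uv],z))
```

```text
flange [[544.6 105.2  70. ]] [[546.6 106.3  70. ]]
brass [[560.3 112.9  88. ]
 [553.2  86.5  88. ]
 [528.7  94.5  88. ]
 [536.3 119.9  88. ]] [544.6 103.4  88. ]
[27.3 25.7 26.5 25. ] [-105.2  161.9   73.3  -16.3]
head [ 506.1 -143.1   34. ] handle [[ 470.5 -207.8   32. ]
 [ 383.3 -378.    32. ]]
73.82976441179949 61.182316697536116
265.00539583850986 62.40070449817314
mat [[ 582.7 -111.3    6. ]
 [ 413.8 -427.8    6. ]
 [ 301.4 -367.3    6. ]
 [ 468.6  -51.7    6. ]] [ 441.6 -239.5    6. ]
grip [ 450.5 -249.5] [0.5 0.9]
[[ 0.9  0.4 -0. ]
 [ 0.4 -0.9  0. ]
 [ 0.  -0.  -1. ]]
chisel end [[372.4 147.6  14. ]]
chisel e2 [[366.3 -62.9  14. ]]
mallet [[ 642.7 -451.8   60. ]]
mallet top [[ 631.6 -437.4  255. ]]
tin [[405.9 330.2  65. ]]
offcut [[ 702.6 -233.8   35. ]]
```

```bash
python3 -m handwheel '[[[0,0,0.558,0.531,0.964,-0.31,0],[0,0,0.558,0.531,0.964,-0.31,0],[0,0,0.558,0.531,0.964,-0.31,0],[0,0,0.558,0.531,0.964,-0.31,0],[0,0,0.558,0.531,0.964,-0.31,0],[0,0,0.558,0.531,0.964,-0.31,0],[0,0,0.558,0.531,0.964,-0.31,0],[0,0,0.558,0.531,0.964,-0.31,0],[0,0,0.558,0.531,0.964,-0.31,0],[0,0,0.558,0.531,0.964,-0.31,0],[0,0,0.558,0.531,0.964,-0.31,0],[0,0,0.558,0.531,0.964,-0.31,0]]]' 30
python3 -m handwheel '[[[0,0,0.558,0.531,0.964,-0.31,0],[0,0,0.558,0.531,0.964,-0.31,0],[0,0,0.558,0.531,0.964,-0.31,0],[0,0,0.558,0.531,0.964,-0.31,0],[0,0,0,0,0,0,0],[0,0,0,0,0,0,0],[0,0,0,0,0,0,0]]]'
```

```text
time_s: 1.1
eef_pos: [408.3, -325.8, 147.5]
orientation: [0.893, 0.451, -0.0, -0.0]
force: [0.8, -0.6, 0.3]
width: 1.001
grip_force: 0.0
time_s: 1.68
eef_pos: [450.4, -250.3, 123.3]
orientation: [0.855, 0.518, -0.0, 0.0]
force: [-0.5, -0.0, -0.2]
width: 1.0
grip_force: 0.0
```

```bash
python3 -m handwheel '[[[0,0,0,0,0,-0.7,0],[0,0,0,0,0,-0.7,0],[0,0,0,0,0,-0.7,0],[0,0,0,0,0,-0.7,0],[0,0,0,0,0,-0.7,0],[0,0,0,0,0,-0.7,0],[0,0,0,0,0,-0.7,0],[0,0,0,0,0,-0.5,0],[0,0,0,0,0,-0.3,0],[0,0,0,0,0,0,0],[0,0,0,0,0,0,0]]]'
python3 -m handwheel '[[[0,0,0,0,0,0,1],[0,0,0,0,0,0,1],[0,0,0,0,0,0,1],[0,0,0,0,0,0,1],[0,0,0,0,0,0,1],[0,0,0,0,0,0,1],[0,0,0,0,0,0,1],[0,0,0,0,0,0,1],[0,0,0,0,0,0,1],[0,0,0,0,0,0,1]]]' 35
```

```text
time_s: 2.6
eef_pos: [450.6, -250.4, 9.5]
orientation: [0.856, 0.518, -0.0, 0.0]
force: [-0.5, 1.1, -0.5]
width: 1.0
grip_force: 0.0
time_s: 3.43
eef_pos: [450.6, -249.9, 9.3]
orientation: [0.855, 0.518, -0.0, -0.0]
force: [-0.0, -0.1, 0.0]
width: 0.331
grip_force: 0.0
```

```bash
python3 -m handwheel '[[[0,0,0,0,0,0,1],[0,0,0,0,0,0,1],[0,0,0,0,0,0,1],[0,0,0,0,0,0,1],[0,0,0,0,0,0,1],[0,0,0,0,0,0,1]]]'
python3 -m handwheel '[[[0,0,0,0,0,0.3,1],[0,0,0,0,0,0.6,1],[0,0,0,0,0,0.6,1],[0,0,0,0,0,0.6,1],[0,0,0,0,0,0.6,1],[0,0,0,0,0,0.6,1],[0,0,0,0,0,0.6,1],[0,0,0,0,0,0.6,1],[0,0,0,0,0,0.6,1],[0,0,0,0,0,0.6,1],[0,0,0,0,0,0.3,1],[0,0,0,0,0,0,1]]]'
```

```text
time_s: 3.93
eef_pos: [450.5, -249.8, 9.3]
orientation: [0.855, 0.518, -0.0, -0.0]
force: [-1.4, 0.9, 0.5]
width: 0.203
grip_force: 35.0
time_s: 4.93
eef_pos: [451.7, -250.7, 131.5]
orientation: [0.855, 0.518, 0.001, 0.002]
force: [1.4, -0.1, -4.8]
width: 0.202
grip_force: 35.0
```

```bash
python3 -m handwheel '[[[0,0,0.2,0.1,0.5,0,1],[0,0,0.2,0.2,0.85,0,1],[0,0,0.2,0.2,0.85,0,1],[0,0,0.2,0.2,0.85,0,1],[0,0,0.2,0.2,0.85,0,1],[0,0,0.2,0.2,0.85,0,1],[0,0,0.2,0.2,0.85,0,1],[0,0,0.2,0.2,0.85,0,1],[0,0,0.2,0.2,0.85,0,1],[0,0,0.2,0.2,0.85,0,1],[0,0,0.2,0.2,0.85,0,1],[0,0,0.2,0.2,0.85,0,1]]]'
python3 -m handwheel '[[[0,0,0.2,0.3,0.85,-0.2,1],[0,0,0.15,0.3,0.85,-0.2,1],[0,0,0,0.1,0.45,-0.2,1],[0,0,0,0,0,-0.2,1],[0,0,0,0,0,0,1],[0,0,0,0,0,0,1],[0,0,0,0,0,0,1],[0,0,0,0,0,0,1]]]'
python3 - <<'E'
from h import *
a=[]
for n,(cu,cv) in dict(top=(310,205),scene=(325,195)).items():
    p,d=read_camera(n);np.save(n+"_p1.npy",p);np.save(n+"_d1.npy",d)
    a.append(cv2.resize(p[cv-25:cv+25,cu-25:cu+25][...,::-1],(400,400),interpolation=cv2.INTER_CUBIC))
cv2.imwrite("pics/d.png",np.hstack(a));print(sense())
E
```

```text
time_s: 5.93
eef_pos: [495.7, -51.1, 128.0]
orientation: [0.809, 0.588, -0.001, -0.001]
force: [0.3, 0.5, -5.1]
width: 0.204
grip_force: 35.0
time_s: 6.6
eef_pos: [510.7, -10.7, 113.5]
orientation: [0.802, 0.597, 0.0, 0.0]
force: [-0.1, 0.4, -4.3]
width: 0.202
grip_force: 35.0
{'time_s': 6.7, 'joints': array([-1.75169013e-01,  5.54703233e-02,  1.92398831e+00, -9.58000550e-05,
        1.16153250e+00,  1.15635297e-01]), 'qd': array([ 0.00431406,  0.00100752,  0.00091204, -0.00077569,  0.00058858,
        0.00015265]), 'joint_efforts': array([ 3.78505827e-02, -4.01097143e+01, -3.72997856e+01,  1.22544374e-01,
        2.57540785e-02, -2.32475992e-03]), 'eef_pos': array([510.76964048, -10.60658546, 113.67375884]), 'orientation': array([8.02086729e-01, 5.97207490e-01, 1.74257317e-04, 2.49043447e-04]), 'force': array([-4.05772988e-03, -3.84486307e-01, -4.75919467e+00]), 'torque': array([-0.05392366, -0.02039664, -0.06655852]), 'grip_force': 34.99776074197143, 'width': 0.20504107301863345}
```

View pics/d.png

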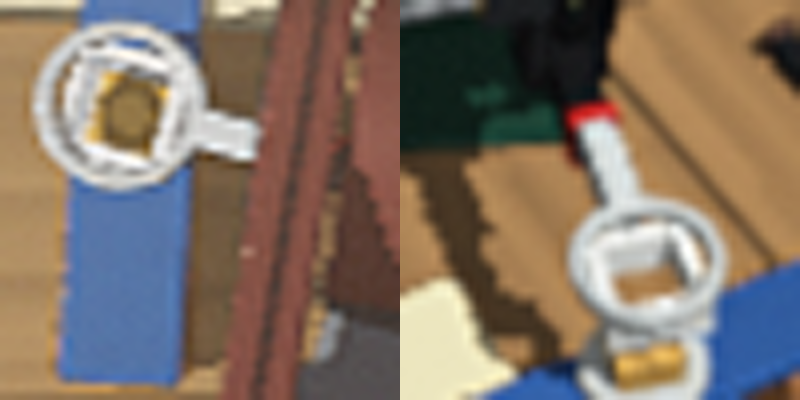

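The top crop shows the head ring centred at about (119,106) with the brass visible through the socket. The scene crop shows the head ring at about (647,266), hovering behind and above the brass.

Run:
```python
from h import *
np.set_printoptions(precision=1,suppress=True)
T=lambda a,o:(np.array(a)+.5)/8-.5+o
zt=113.7-3.3+28
print(world("top",T([[119.5,106]],[285,180]),zt),world("scene",T([[247,266]],[300,170]),zt))
k=np.deg2rad(73.3);print("kin",510.8+120.3*np.cos(k),-10.6+120.3*np.sin(k))
# edge fit of ring / flange by Hough-like search for circle (top) 
for n,f,r,z,c0 in(("top","top_p1.npy",30,zt,(545,104)),("top","top_p0.npy",26,70,(545,104.5)),("scene","scene_p1.npy",30,zt,(545,104)),("scene","scene_p0.npy",26,70,(545,105)),("top","top_p0.npy",30,34,(506,-143)),("scene","scene_p0.npy",30,34,(506,-143))):
    g=cv2.cvtColor(np.load(f),cv2.COLOR_RGB2HSV).astype(np.float32); g=g[...,2]-g[...,1]
    m=camera_model(n);K,R,t=map(np.array,(m["K"],m["R"],m["t"])); th=np.linspace(0,2*np.pi,120,endpoint=False)
    def samp(c,rr):
        X=np.c_[c[0]+rr*np.cos(th),c[1]+rr*np.sin(th),np.full(120,z)]@R.T+t; u=X@K.T; u=(u[:,:2]/u[:,2:]).astype(np.float32)
        return cv2.remap(g,u[:,:1],u[:,1:],cv2.INTER_LINEAR)[:,0]
    best=max((np.median(0*th)+np.mean(np.clip(samp((x,y),r-2.5)-samp((x,y),r+2.5),-20,120)),x,y) for x in np.arange(c0[0]-9,c0[0]+9,.5) for y in np.arange(c0[1]-9,c0[1]+9,.5))
    print(n,f,best)
```

```text
[[544.5 105.  138.4]] [[548.3 107.9 138.4]]
kin 545.3694705379204 104.62604612989138
top top_p1.npy (np.float64(111.9014892578125), np.float64(545.0), np.float64(105.0))
top top_p0.npy (np.float64(116.58251953125), np.float64(544.5), np.float64(104.0))
scene scene_p1.npy (np.float64(92.24130249023438), np.float64(545.5), np.float64(105.0))
scene scene_p0.npy (np.float64(81.14824676513672), np.float64(546.5), np.float64(106.5))
top top_p0.npy (np.float64(112.0969467163086), np.float64(505.0), np.float64(-142.5))
scene scene_p0.npy (np.float64(90.8125991821289), np.float64(506.5), np.float64(-142.5))
```

```bash
python3 -m handwheel '[[[0,0,0,0,0,-0.2,1],[0,0,0,0,0,-0.2,1],[0,0,0,0,0,-0.2,1],[0,0,0,0,0,-0.2,1],[0,0,0,0,0,-0.15,1],[0,0,0,0,0,0,1],[0,0,0,0,0,0,1]]]'
python3 -m handwheel '[[[0,0,0,0,0,-0.1,1],[0,0,0,0,0,-0.1,1],[0,0,0,0,0,-0.1,1],[0,0,0,0,0,0,1],[0,0,0,0,0,0,1]]]'
```

```text
time_s: 7.28
eef_pos: [510.3, -9.8, 93.9]
orientation: [0.802, 0.598, -0.0, -0.0]
force: [-0.5, -0.1, -3.6]
width: 0.202
grip_force: 35.0
time_s: 7.7
eef_pos: [510.5, -9.9, 88.2]
orientation: [0.802, 0.598, -0.0, -0.0]
force: [0.7, 0.9, -4.0]
width: 0.203
grip_force: 35.0
```

```bash
python3 -m handwheel '[[[0,0,0,0,0,-0.1,1],[0,0,0,0,0,-0.1,1],[0,0,0,0,0,-0.1,1],[0,0,0,0,0,-0.1,1],[0,0,0,0,0,0,1],[0,0,0,0,0,0,1]]]'
python3 -m handwheel '[[[0,0,0,0,0,-0.1,1],[0,0,0,0,0,-0.1,1],[0,0,0,0,0,-0.07,1],[0,0,0,0,0,0,1],[0,0,0,0,0,0,1]]]'
```

```text
time_s: 8.2
eef_pos: [510.4, -9.9, 80.1]
orientation: [0.802, 0.598, -0.0, -0.0]
force: [0.5, -1.2, -5.3]
width: 0.203
grip_force: 35.0
time_s: 8.62
eef_pos: [510.5, -9.9, 74.7]
orientation: [0.802, 0.598, -0.0, -0.0]
force: [0.7, -0.6, -4.9]
width: 0.205
grip_force: 35.0
```

```bash
python3 -m handwheel '[[[0,0,0,0,0,-0.05,1],[0,0,0,0,0,0,1],[0,0,0,0,0,0,1],[0,0,0,0,0,0,1]]]'
python3 -m handwheel '[[[0,0,0,0,0,-0.05,1],[0,0,0,0,0,0,1],[0,0,0,0,0,0,1],[0,0,0,0,0,0,1]]]'
```

```text
time_s: 8.95
eef_pos: [510.7, -9.9, 74.0]
orientation: [0.802, 0.598, 0.0, 0.0]
force: [0.8, -0.1, -4.6]
width: 0.206
grip_force: 35.0
time_s: 9.28
eef_pos: [510.8, -10.0, 73.1]
orientation: [0.802, 0.598, 0.0, 0.0]
force: [-0.2, -0.5, -3.2]
width: 0.206
grip_force: 35.0
```

```bash
python3 -m handwheel '[[[0,0,0,0,0,-0.05,1],[0,0,0,0,0,0,1],[0,0,0,0,0,0,1],[0,0,0,0,0,0,1]]]'
cat > arc.py <<'E'
# rows for an arc about the bolt: from heading a, steps
import numpy as np,sys
from bench import sense
B=np.array([545.2,104.8]);s=sense();p=np.array(s["eef_pos"][:2]);q=s["orientation"]
v=B-p;print("t",s["time_s"],"dist",np.hypot(*v),"head from pos",np.degrees(np.arctan2(v[1],v[0])),"from yaw",np.degrees(2*np.arctan2(q[1],q[0])),"F",s["force"].round(1),"T",s["torque"].round(2))
h=float(sys.argv[1]);st=float(sys.argv[2]);
for i in range(12):
    k=np.deg2rad([h-i*st,h-(i+1)*st]);d=-120.3*np.diff([np.cos(k),np.sin(k)])[:,0]/20;print(f"[0,0,{-st/4:.3g},{d[0]:.3f},{d[1]:.3f},0,1]",end=",")
E
python3 arc.py 73.3 2
```

```text
time_s: 9.62
eef_pos: [510.9, -10.0, 72.2]
orientation: [0.802, 0.598, 0.0, 0.0]
force: [-0.7, -0.9, -0.9]
width: 0.204
grip_force: 35.0
t 9.6167 dist 119.84456293853266 head from pos 73.36783311355873 from yaw 73.39964721692401 F [-0.7 -0.9 -0.9] T [ 0.05 -0.03  0.04]
[0,0,-0.5,-0.200,0.064,0,1],[0,0,-0.5,-0.198,0.071,0,1],[0,0,-0.5,-0.195,0.078,0,1],[0,0,-0.5,-0.192,0.084,0,1],[0,0,-0.5,-0.189,0.091,0,1],[0,0,-0.5,-0.186,0.098,0,1],[0,0,-0.5,-0.182,0.104,0,1],[0,0,-0.5,-0.179,0.110,0,1],[0,0,-0.5,-0.175,0.116,0,1],[0,0,-0.5,-0.170,0.123,0,1],[0,0,-0.5,-0.166,0.128,0,1],[0,0,-0.5,-0.162,0.134,0,1],
```

```bash
python3 -m handwheel '[[[0,0,-0.5,-0.200,0.064,0,1],[0,0,-0.5,-0.198,0.071,0,1],[0,0,-0.5,-0.195,0.078,0,1],[0,0,-0.5,-0.192,0.084,0,1],[0,0,-0.5,-0.189,0.091,0,1],[0,0,0,0,0,0,1],[0,0,0,0,0,0,1],[0,0,0,0,0,0,1]]]'
python3 arc.py 63.3 2
```

```text
time_s: 10.28
eef_pos: [490.6, -3.2, 72.0]
orientation: [0.851, 0.526, -0.001, 0.0]
force: [-3.6, -6.0, -0.4]
width: 0.204
grip_force: 35.0
t 10.2833 dist 120.97677045625333 head from pos 63.17904652500898 from yaw 63.41652461505493 F [-3.6 -6.  -0.4] T [-0.61  0.3   0.08]
[0,0,-0.5,-0.186,0.098,0,1],[0,0,-0.5,-0.182,0.104,0,1],[0,0,-0.5,-0.179,0.110,0,1],[0,0,-0.5,-0.175,0.116,0,1],[0,0,-0.5,-0.170,0.123,0,1],[0,0,-0.5,-0.166,0.128,0,1],[0,0,-0.5,-0.162,0.134,0,1],[0,0,-0.5,-0.157,0.140,0,1],[0,0,-0.5,-0.152,0.145,0,1],[0,0,-0.5,-0.147,0.150,0,1],[0,0,-0.5,-0.141,0.155,0,1],[0,0,-0.5,-0.136,0.160,0,1],
```

```bash
python3 -m handwheel '[[[0,0,0,-0.022,-0.045,0,1],[0,0,0,0,0,0,1],[0,0,0,0,0,0,1]]]'; python3 arc.py 63.3 2 | head -1
python3 -m handwheel '[[[0,0,-0.5,-0.186,0.098,0,1],[0,0,-0.5,-0.182,0.104,0,1],[0,0,0,0,0,0,1],[0,0,0,0,0,0,1],[0,0,0,0,0,0,1]]]';python3 arc.py 59.3 2|head -1
```

```text
time_s: 10.53
eef_pos: [490.6, -3.3, 72.0]
orientation: [0.851, 0.525, -0.0, 0.0]
force: [-1.3, -1.8, -1.7]
width: 0.203
grip_force: 35.0
t 10.5333 dist 121.07255915753746 head from pos 63.207796824693006 from yaw 63.40340517531429 F [-1.3 -1.8 -1.7] T [-0.18  0.09  0.07]
time_s: 10.95
eef_pos: [483.2, 0.8, 71.9]
orientation: [0.868, 0.496, -0.0, -0.0]
force: [-2.9, -3.0, -0.8]
width: 0.201
grip_force: 35.0
t 10.95 dist 121.07720237703333 head from pos 59.204904867359545 from yaw 59.4621753580512 F [-2.9 -3.  -0.8] T [-0.35  0.27  0.09]
```

```bash
python3 -m handwheel '[[[0,0,-0.5,-0.189,0.100,0,1],[0,0,-0.5,-0.185,0.105,0,1],[0,0,0,0,0,0,1],[0,0,0,0,0,0,1],[0,0,0,0,0,0,1]]]';python3 arc.py 55.3 2
```

```text
time_s: 11.37
eef_pos: [476.1, 5.2, 71.9]
orientation: [0.885, 0.465, 0.0, -0.0]
force: [-1.9, 0.2, -2.2]
width: 0.203
grip_force: 35.0
t 11.3667 dist 121.23626229834579 head from pos 55.22471536478799 from yaw 55.47301500395967 F [-1.9  0.2 -2.2] T [0.07 0.04 0.09]
[0,0,-0.5,-0.170,0.123,0,1],[0,0,-0.5,-0.166,0.128,0,1],[0,0,-0.5,-0.162,0.134,0,1],[0,0,-0.5,-0.157,0.140,0,1],[0,0,-0.5,-0.152,0.145,0,1],[0,0,-0.5,-0.147,0.150,0,1],[0,0,-0.5,-0.141,0.155,0,1],[0,0,-0.5,-0.136,0.160,0,1],[0,0,-0.5,-0.130,0.165,0,1],[0,0,-0.5,-0.124,0.169,0,1],[0,0,-0.5,-0.118,0.173,0,1],[0,0,-0.5,-0.112,0.177,0,1],
```

```bash
python3 -m handwheel '[[[0,0,-0.5,-0.170,0.123,0,1],[0,0,-0.5,-0.166,0.128,0,1],[0,0,0,0,0,0,1],[0,0,0,0,0,0,1]]]';python3 arc.py 51.3 2|head -1
```

```text
time_s: 11.7
eef_pos: [469.3, 10.2, 72.0]
orientation: [0.901, 0.434, 0.0, -0.0]
force: [-1.2, 0.4, -2.1]
width: 0.205
grip_force: 35.0
t 11.7 dist 121.28271104106757 head from pos 51.27323566074886 from yaw 51.5022382532617 F [-1.2  0.4 -2.1] T [0.22 0.08 0.15]
```

```bash
sed -n 1,1p arc.py >/dev/null; python3 arc.py 51.3 2|tail -1|cut -c1-70
```

```text
[0,0,-0.5,-0.162,0.134,0,1],[0,0,-0.5,-0.157,0.140,0,1],[0,0,-0.5,-0.1
```

```bash
python3 -m handwheel '[[[0,0,-0.5,-0.162,0.134,0,1],[0,0,-0.5,-0.157,0.140,0,1],[0,0,0,0,0,0,1],[0,0,0,0,0,0,1]]]';python3 arc.py 47.3 2|head -1
sed -i 's/^h=float/w=np.radians(np.degrees(np.arctan2(v[1],v[0])));print("Ft",s["force"][0]*np.sin(w)-s["force"][1]*np.cos(w));h=float/' arc.py; python3 arc.py 47.3 2
```

```text
time_s: 12.03
eef_pos: [463.0, 15.6, 72.0]
orientation: [0.915, 0.403, 0.0, -0.0]
force: [-1.4, 0.5, -2.6]
width: 0.203
grip_force: 35.0
t 12.0333 dist 121.36438626046169 head from pos 47.33539167688835 from yaw 47.52028292385782 F [-1.4  0.5 -2.6] T [0.22 0.1  0.18]
t 12.0333 dist 121.36438626046169 head from pos 47.33539167688835 from yaw 47.52028292385782 F [-1.4  0.5 -2.6] T [0.22 0.1  0.18]
Ft -1.3520908743983688
[0,0,-0.5,-0.152,0.145,0,1],[0,0,-0.5,-0.147,0.150,0,1],[0,0,-0.5,-0.141,0.155,0,1],[0,0,-0.5,-0.136,0.160,0,1],[0,0,-0.5,-0.130,0.165,0,1],[0,0,-0.5,-0.124,0.169,0,1],[0,0,-0.5,-0.118,0.173,0,1],[0,0,-0.5,-0.112,0.177,0,1],[0,0,-0.5,-0.106,0.181,0,1],[0,0,-0.5,-0.100,0.185,0,1],[0,0,-0.5,-0.093,0.188,0,1],[0,0,-0.5,-0.086,0.191,0,1],
```

```bash
python3 -m handwheel '[[[0,0,-0.5,-0.152,0.145,0,1],[0,0,-0.5,-0.147,0.150,0,1],[0,0,0,0,0,0,1],[0,0,0,0,0,0,1]]]';python3 arc.py 43.3 2|head -2
```

```text
time_s: 12.37
eef_pos: [456.9, 21.4, 71.9]
orientation: [0.929, 0.371, -0.0, -0.0]
force: [-2.0, 1.2, -0.9]
width: 0.202
grip_force: 35.0
t 12.3667 dist 121.44492565793281 head from pos 43.35891407468798 from yaw 43.52876660047339 F [-2.   1.2 -0.9] T [0.25 0.13 0.15]
Ft -2.2012690026612995
```

```bash
python3 -m handwheel '[[[0,0,-0.5,-0.141,0.155,0,1],[0,0,-0.5,-0.136,0.160,0,1],[0,0,0,0,0,0,1],[0,0,0,0,0,0,1]]]';python3 arc.py 39.3 2|head -2
```

```text
time_s: 12.7
eef_pos: [451.4, 27.7, 72.0]
orientation: [0.941, 0.338, -0.0, 0.0]
force: [-1.6, -0.5, -0.6]
width: 0.203
grip_force: 35.0
t 12.7 dist 121.45914584767145 head from pos 39.41216327011981 from yaw 39.534543188390124 F [-1.6 -0.5 -0.6] T [0.28 0.18 0.18]
Ft -0.6105197738215788
```

```bash
python3 -m handwheel '[[[0,0,-0.5,-0.130,0.165,0,1],[0,0,-0.5,-0.124,0.169,0,1],[0,0,0,0,0,0,1],[0,0,0,0,0,0,1]]]';python3 arc.py 35.3 2|head -2
```

```text
time_s: 13.03
eef_pos: [446.2, 34.3, 71.9]
orientation: [0.952, 0.305, -0.0, -0.0]
force: [-2.7, 1.5, -1.1]
width: 0.206
grip_force: 35.0
t 13.0333 dist 121.53264831933494 head from pos 35.44105385902285 from yaw 35.535792673701486 F [-2.7  1.5 -1.1] T [0.28 0.27 0.24]
Ft -2.7928585660117635
```

```bash
python3 -m handwheel '[[[0,0,-0.5,-0.118,0.173,0,1],[0,0,-0.5,-0.112,0.177,0,1],[0,0,0,0,0,0,1],[0,0,0,0,0,0,1]]]';python3 arc.py 31.3 2|head -2
```

```text
time_s: 13.37
eef_pos: [442.2, 40.1, 72.2]
orientation: [0.962, 0.272, 0.0, 0.001]
force: [0.0, -5.4, -1.9]
width: 0.206
grip_force: 35.3
t 13.3667 dist 121.57431706708076 head from pos 32.13182643646278 from yaw 31.607634925500104 F [ 0.  -5.4 -1.9] T [-0.92 -0.02  0.68]
Ft 4.621166046559229
```

```bash
python3 -m handwheel '[[[0,0,-0.5,-0.106,0.181,0,1],[0,0,-0.5,-0.100,0.185,0,1],[0,0,0,0,0,0,1],[0,0,0,0,0,0,1]]]';python3 arc.py 27.3 2|head -2
```

```text
time_s: 13.7
eef_pos: [437.9, 47.5, 72.1]
orientation: [0.971, 0.239, -0.0, 0.001]
force: [-0.1, -6.9, -2.2]
width: 0.207
grip_force: 35.3
t 13.7 dist 121.62908733131735 head from pos 28.08143460642741 from yaw 27.621079191165517 F [-0.1 -6.9 -2.2] T [-1.01  0.06  0.61]
Ft 6.04075237912379
```

```bash
python3 -m handwheel '[[[0,0,-0.3,-0.057,0.112,0,1],[0,0,-0.3,-0.055,0.114,0,1],[0,0,0,0,0,0,1],[0,0,0,0,0,0,1]]]';python3 arc.py 24.9 2|head -2
python3 - <<'E'
from h import *
a=[]
for n,(cu,cv) in dict(top=(310,205),scene=(340,205)).items():
    p,d=read_camera(n)
    a.append(cv2.resize(p[cv-25:cv+25,cu-25:cu+25][...,::-1],(400,400),interpolation=cv2.INTER_CUBIC))
cv2.imwrite("pics/e.png",np.hstack(a))
E
```

```text
time_s: 14.03
eef_pos: [435.5, 52.0, 72.0]
orientation: [0.976, 0.218, -0.0, 0.001]
force: [-2.4, -6.0, -1.2]
width: 0.208
grip_force: 35.3
t 14.0333 dist 121.72508983932327 head from pos 25.689146957890966 from yaw 25.220960793495948 F [-2.4 -6.  -1.2] T [-0.91  0.14  0.6 ]
Ft 4.416283324322031
```

View pics/e.png

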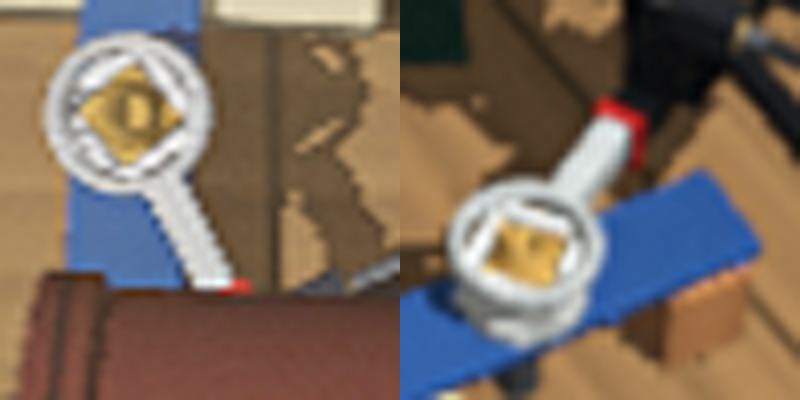

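The views show the socket down around the brass with no tilt. By the force record the joint has folded about 6–10°, so it has clicked. Now I ease back.

```bash
python3 arc.py 24.9 -2
```

```text
t 14.1333 dist 121.71569395596732 head from pos 25.7255006433199 from yaw 25.220146072845044 F [-2.1 -6.1 -1.2] T [-1.01  0.14  0.67]
Ft 4.609018866545316
[0,0,0.5,0.092,-0.189,0,1],[0,0,0.5,0.098,-0.186,0,1],[0,0,0.5,0.105,-0.182,0,1],[0,0,0.5,0.111,-0.178,0,1],[0,0,0.5,0.117,-0.174,0,1],[0,0,0.5,0.123,-0.170,0,1],[0,0,0.5,0.129,-0.166,0,1],[0,0,0.5,0.135,-0.161,0,1],[0,0,0.5,0.140,-0.156,0,1],[0,0,0.5,0.146,-0.151,0,1],[0,0,0.5,0.151,-0.146,0,1],[0,0,0.5,0.156,-0.141,0,1],
```

```bash
python3 -m handwheel '[[[0,0,0.5,0.092,-0.189,0,1],[0,0,0.5,0.098,-0.186,0,1],[0,0,0.5,0.105,-0.182,0,1],[0,0,0.5,0.111,-0.178,0,1],[0,0,0.5,0.117,-0.174,0,1],[0,0,0,0,0,0,1],[0,0,0,0,0,0,1]]]';python3 arc.py 34.9 -2|head -2
python3 -m handwheel '[[[0,0,0.3,0.074,-0.102,0,1],[0,0,0.3,0.074,-0.102,0,1],[0,0,0,0,0,0,1],[0,0,0,0,0,0,1]]]';python3 arc.py 37.3 -2|head -2
```

```text
time_s: 14.72
eef_pos: [445.7, 35.0, 71.9]
orientation: [0.954, 0.301, -0.0, -0.0]
force: [-3.0, -0.3, -1.0]
width: 0.203
grip_force: 35.1
t 14.7167 dist 121.5612159464132 head from pos 35.06490117779498 from yaw 35.01086539558577 F [-3.  -0.3 -1. ] T [-0.02  0.18  0.4 ]
Ft -1.4502597030418296
time_s: 15.05
eef_pos: [448.7, 31.3, 71.9]
orientation: [0.947, 0.32, 0.0, -0.0]
force: [-1.1, 0.6, -2.5]
width: 0.202
grip_force: 35.0
t 15.05 dist 121.25400726237756 head from pos 37.30290263185863 from yaw 37.34795680278763 F [-1.1  0.6 -2.5] T [0.19 0.01 0.16]
Ft -1.1322321642437199
```

```bash
python3 -m handwheel '[[[0,0,0.25,0.065,-0.08,0,1],[0,0,0.25,0.065,-0.08,0,1],[0,0,0,0,0,0,1],[0,0,0,0,0,0,1]]]';python3 arc.py 39.3 -2|head -2
python3 -m handwheel '[[[0,0,0,0,0,0.07,1],[0,0,0,0,0,0.07,1],[0,0,0,0,0,0.07,1],[0,0,0,0,0,0,1],[0,0,0,0,0,0,1]]]';python3 arc.py 39.3 -2|head -2
```

```text
time_s: 15.38
eef_pos: [451.6, 27.8, 72.0]
orientation: [0.942, 0.337, 0.0, 0.0]
force: [0.3, 1.1, -2.8]
width: 0.204
grip_force: 35.0
t 15.3833 dist 121.21660633553451 head from pos 39.44295404245349 from yaw 39.38038826238972 F [ 0.3  1.1 -2.8] T [ 0.24 -0.19  0.11]
Ft -0.67683319760933
time_s: 15.8
eef_pos: [451.1, 27.8, 76.1]
orientation: [0.941, 0.337, -0.0, 0.0]
force: [-0.4, -0.1, -3.8]
width: 0.203
grip_force: 35.0
t 15.8 dist 121.56594199545363 head from pos 39.300658194944646 from yaw 39.39711291912567 F [-0.4 -0.1 -3.8] T [-0.03 -0.01  0.01]
Ft -0.16265443532694138
```

Free, with no side load. Lifting off.

```bash
python3 -m handwheel '[[[0,0,0,0,0,0.12,1],[0,0,0,0,0,0.12,1],[0,0,0,0,0,0.12,1],[0,0,0,0,0,0.12,1],[0,0,0,0,0,0,1]]]'
python3 -m handwheel '[[[0,0,0,0,0,0.2,1],[0,0,0,0,0,0.3,1],[0,0,0,0,0,0.4,1],[0,0,0,0,0,0.4,1],[0,0,0,0,0,0.4,1],[0,0,0,0,0,0.4,1],[0,0,0,0,0,0.4,1],[0,0,0,0,0,0.2,1],[0,0,0,0,0,0,1],[0,0,0,0,0,0,1]]]';python3 arc.py 39.3 -2|head -2
```

```text
time_s: 16.22
eef_pos: [451.6, 27.8, 86.4]
orientation: [0.941, 0.337, 0.0, 0.0]
force: [0.1, -0.4, -4.5]
width: 0.202
grip_force: 35.0
time_s: 17.05
eef_pos: [451.4, 27.8, 140.0]
orientation: [0.941, 0.337, 0.0, 0.0]
force: [-0.2, -0.2, -5.1]
width: 0.206
grip_force: 35.0
t 17.05 dist 121.35754288474199 head from pos 39.38413861898153 from yaw 39.39837515581898 F [-0.2 -0.2 -5.1] T [-0.05  0.04 -0.03]
Ft 0.0327174475866739
```

```bash
python3 -m handwheel '[[[0,0,0.35,-0.03,-0.5,0,1],[0,0,0.35,-0.03,-0.86,0,1],[0,0,0.35,-0.03,-0.86,0,1],[0,0,0.35,-0.03,-0.86,0,1],[0,0,0.35,-0.03,-0.86,0,1],[0,0,0.35,-0.03,-0.86,0,1],[0,0,0.35,-0.03,-0.86,0,1],[0,0,0.35,-0.03,-0.86,0,1],[0,0,0.35,-0.03,-0.86,0,1],[0,0,0.35,-0.03,-0.86,0,1],[0,0,0.35,-0.03,-0.86,0,1],[0,0,0.35,-0.03,-0.86,0,1]]]'
python3 -m handwheel '[[[0,0,0.35,-0.03,-0.86,0,1],[0,0,0.35,-0.03,-0.86,0,1],[0,0,0.35,-0.03,-0.86,0,1],[0,0,0.35,-0.03,-0.8,0,1],[0,0,0,0,0,0,1],[0,0,0,0,0,0,1],[0,0,0,0,0,0,1]]]'
python3 -m handwheel '[[[0,0,0,0,0,-0.3,1],[0,0,0,0,0,-0.6,1],[0,0,0,0,0,-0.7,1],[0,0,0,0,0,-0.7,1],[0,0,0,0,0,-0.7,1],[0,0,0,0,0,-0.7,1],[0,0,0,0,0,-0.7,1],[0,0,0,0,0,-0.7,1],[0,0,0,0,0,-0.5,1],[0,0,0,0,0,-0.3,1],[0,0,0,0,0,0,1],[0,0,0,0,0,0,1]]]'
```

```text
time_s: 18.05
eef_pos: [443.4, -172.0, 138.9]
orientation: [0.882, 0.472, -0.0, -0.001]
force: [0.0, -0.3, -4.1]
width: 0.203
grip_force: 35.0
time_s: 18.63
eef_pos: [441.2, -238.3, 139.0]
orientation: [0.858, 0.513, -0.0, -0.001]
force: [0.3, 0.2, -4.7]
width: 0.204
grip_force: 35.0
time_s: 19.63
eef_pos: [441.5, -238.7, 21.5]
orientation: [0.858, 0.514, -0.0, -0.0]
force: [-0.1, 0.1, -4.3]
width: 0.206
grip_force: 35.0
```

```bash
python3 -m handwheel '[[[0,0,0,0,0,-0.15,1],[0,0,0,0,0,-0.15,1],[0,0,0,0,0,-0.15,1],[0,0,0,0,0,-0.1,1],[0,0,0,0,0,-0.05,1],[0,0,0,0,0,0,1],[0,0,0,0,0,0,1]]]'
python3 -m handwheel '[[[0,0,0,0,0,-0.04,1],[0,0,0,0,0,0,1],[0,0,0,0,0,0,1]]]'
```

```text
time_s: 20.22
eef_pos: [441.7, -239.1, 9.9]
orientation: [0.858, 0.514, 0.0, 0.0]
force: [-1.1, 0.6, -3.7]
width: 0.204
grip_force: 35.0
time_s: 20.47
eef_pos: [441.9, -239.1, 9.3]
orientation: [0.858, 0.514, 0.0, 0.0]
force: [0.2, 1.0, -1.2]
width: 0.206
grip_force: 35.0
```

On the mat. Opening the gripper and backing off.

```bash
python3 -m handwheel '[[[0,0,0,0,0,-0.02,1],[0,0,0,0,0,0,0.7],[0,0,0,0,0,0,0.7],[0,0,0,0,0,0,0.6],[0,0,0,0,0,0,0.5],[0,0,0,0,0,0,0.4],[0,0,0,0,0,0,0.3],[0,0,0,0,0,0,0.2],[0,0,0,0,0,0,0],[0,0,0,0,0,0,0],[0,0,0,0,0,0,0],[0,0,0,0,0,0,0]]]'
python3 -m handwheel '[[[0,0,0,0,0,0.2,0],[0,0,0,0,0,0.4,0],[0,0,0,0,0,0.6,0],[0,0,0,0,0,0.8,0],[0,0,0,0,0,0.8,0],[0,0,0,0,0,0.8,0],[0,0,0,0,0,0.8,0],[0,0,0,0,0,0.8,0],[0,0,0,0,0,0.8,0],[0,0,0,0,0,0.5,0],[0,0,0,0,0,0,0],[0,0,0,0,0,0,0]]]'
python3 - <<'E'
from h import *
p,d=read_camera("scene")
cv2.imwrite("pics/f.png",cv2.resize(p[100:240,230:410][...,::-1],(720,560),interpolation=cv2.INTER_CUBIC));print(sense()["eef_pos"],sense()["width"])
E
```

```text
time_s: 21.47
eef_pos: [441.6, -239.0, 8.5]
orientation: [0.858, 0.514, -0.0, -0.0]
force: [0.2, 0.1, -0.5]
width: 0.899
grip_force: 0.0
time_s: 22.47
eef_pos: [442.1, -239.3, 139.5]
orientation: [0.858, 0.514, 0.0, 0.001]
force: [-0.8, 0.3, 0.0]
width: 1.002
grip_force: 0.0
[ 441.45364392 -238.83114923  138.41344894] 0.9997110712190579
```

View pics/f.png

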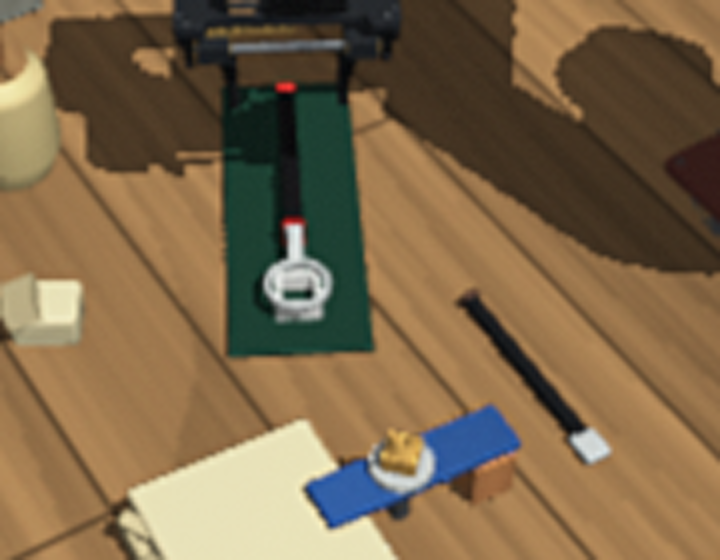

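The wrench lies flat, centred and lengthways on the mat, with its head at crop (297,283). The gripper is clear, and the bolt at (402,455) and the visible bystanders are untouched.

```bash
python3 -c "from bench import hand_in;print(hand_in())"
```

```text
the job is handed in; nothing more can be done
None
```

I seated the wrench, turned the bolt clockwise until the wrench gave (the click was judged from the force readings, not seen), eased off, and laid the wrench back in the middle of the mat, then handed the job in at about 22.5 s; the hand-in returned no verdict.

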